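Fetch the deep ramekin from behind the cruet and grinder

ROBOT

A 6-joint arm with a two-finger parallel gripper is mounted at the origin on the work surface. World frame = base frame: x ahead of the robot, y to its left, z up, the work surface at z = 0. Lengths are in m, angles in rad, forces in N, time in s.
With the tool pointing down it reaches from about 0.375 to 0.975 m from the base axis. Payload 3.8 kg.
Tool frame: the origin (TCP) lies on the centre line of the jaws, within the pads' length; the fingertips stand 14 mm ahead of it and the grasp point (between the pads) lies 5 mm behind it; z points along the fingers, y is the line along which they close (so a half turn about z gives the same grasp; the last joint's range is limited). The gripper opens to 85 mm and grips with 20 to 120 N. Pads are 22 mm wide; open, the fingers measure 114 mm over their backs; the gripper's body (76 mm by 85 mm) begins 54 mm behind the grasp point. The pads swing forward as they close: fully open they stand 13 mm farther back than shut.
Start: joints at [1.299, 0.264, 1.604, -0, 1.274, -0.037], TCP at [0.157, 0.656, 0.214] pointing down, gripper open.
Joint ranges: [-2.63, 2.63], [-0.94, 2.18], [0.31, 2.57], [-1.31, 4.45], [0, 2.66], [-2.55, 2.55]. Speed limits (rad/s): [2.57, 2.57, 3.14, 3.14, 3.14, 3.14].

INTERFACE

Orientations are given as a rotation vector (axis times angle).
In Python, from workcell import bot, eyes, spot_in gives the robot as it stands.
- The arm moves only by the tool carry_out, never from a script. Its argument "series" is text: rows parted by semicolons, each of 4 numbers parted by spaces: the shift along the world's x, y, z in m, then the turn about the world's z in degrees. In form: tx ty tz roll; .... A call has 1 to 20 rows; each row shifts and turns the commanded pose from where the row before left it; what a row does not reach is not made up. A row lasts 1/8 s, in which the tool goes at most 62.5 mm and 10.7 degrees, less where a joint would pass 70% of its speed; a pose out of reach is approached as far as the arm can. A call is refused whole if a number of a shift passes 0.0625 or a number of a turn 10.7, either way. A call with a gripper value outside its range is refused whole. "jaw" is the gripper command: -1 is shut, 1 is fully open, values between are in proportion, set as the call begins (left out, the last holds). The fingers move at their own pace and stop on an object; "grip_force" is the grip in N (left out, the last holds). Time passes only in rows, so rows that do not move let the fingers close. It gives the time, the measured TCP pose, the force, the opening and the grip force at its end, in the units of the state.
- bot.read_state(): the state, without advancing time (a new reading comes with each control period).
- eyes.read_camera(name): name is "side" or "top"; returns (picture, depth): 480x640x3 uint8, blue, green, red; 480x640 float32, m along the optical axis (not along the pixel's ray), 0 where there is no reading.
- eyes.get_calibration(name): a dict with "K" (3x3 intrinsics, pixels), "position" and "rotation" of the camera in the world. Camera axes: x right, y down, z forward; pixel columns grow to the right and rows downward; lengths in m; the calibration is good to about 2 mm. A picture is of the moment at which its call begins. get_calibration takes no time and is no camera call.
- bot.finish_job(): hands the job in; it is judged then, once.
Trained networks look in the newest picture that a camera, given by its name, has taken for a name from the list of things; names that differ only in an ending like _2 or _b are one class to them, and where a whole thing is asked for, a point or a joint stands for the part that bears it (a point fixed in the world has none). Each returns a list of dicts, best first, with "score" (0 to 1); they miss things now and then, are a little off and sometimes report something else, mostly with a low value. They report only what shows in the picture. A call takes as long as a camera call.
- spot_in(camera, target): "rect" ([centre column, centre row, width, height] in pixels, round what is visible of it).
The state is a dict: "time": time; "q": joint angles; "joint_vel": joint speeds; "joint_torque": joint torques, N m; "tool_pos": TCP position; "tcp_rot": TCP orientation; "wrist_force": force on the tool from outside, world axes, zero at the start; "torque": the same for the moment, N m; "width": opening from 0.0 (shut) to 1.0 (fully open); "grip_force": force on a finger pad.
Only numpy, scipy, OpenCV 4.12 (cv2) and the standard library are available. Lean on these libraries where they do the work, as an engineer would, in place of code of your own. Each camera call takes 0.05 s, during which the arm holds its last target. There are 200 camera calls.

TASK

The narrow, deep ramekin at the back of the lazy susan is wanted for weighing: first clear the vinegar cruet and the pepper grinder out of the way, standing them both on the wooden board, then set the deep ramekin in the middle of the kitchen scale's pan, and only after that put the cruet back centred on the round cork coaster and the grinder back centred on the square one. Keep all three upright the whole time, and leave the wide, low ramekin and the two coasters where they are on the lazy susan.

Things in the scene. Friction and masses are not known exactly. Their poses are not given: they have to be found in the camera images.
- cruet_mid (a point): Clear glass vinegar cruet, empty, cork stopper, 155 mm tall, about 0.22 kg; this point is on its axis half-way up, 77.5 mm above its underside; z up along the axis. Round body 56 mm across up to 60 mm above the underside, narrowing to a straight cylindrical neck 24 mm across that runs from 88 to 134 mm above the underside (10 to 56 mm above this point: the place to grip); above it a stopper 30 mm across up to 155 mm. At the start it stands on the round coaster.
- grinder_mid (a point): Steel pepper grinder, round, 150 mm tall, about 0.28 kg; this point is on its axis half-way up, 75 mm above its underside; z up along the axis. Lower body 48 mm across up to 80 mm, a slight waist, then a straight cylindrical head 46 mm across from 92 to 134 mm above the underside (17 to 59 mm above this point: the place to grip), small knob on top. At the start it stands on the square coaster.
- ramekin_deep_mid (a point): Narrow, deep white ceramic ramekin, empty, open on top, 60 mm across at the rim and 57 mm at the foot, 50 mm tall, wall 4 mm, about 0.14 kg; this point is on its axis half-way up, 25 mm above its underside; z up. Grip it across the outside. It stands on the bare lazy susan, at the back, behind the cruet and grinder.
- ramekin_wide_mid (a point): Wide, low white ceramic ramekin, 80 mm across, 28 mm tall, also at the back of the lazy susan, about 120 mm centre to centre from the deep one; this point is on its axis half-way up, 14 mm above its underside. To be left alone.
- susan: Turntable of the lazy susan: pale plastic disc 300 mm across, 12 mm thick, on a ball bearing that turns about its vertical axis with slight friction (about 0.06 N m; a sideways push can turn it and all it carries). Origin: centre of its underside, 12 mm above the counter; its top is 12 mm above the origin, 24 mm above the counter. At the start its x axis points away from the robot, to the back (within about 45 degrees).
- coaster_round: Round cork coaster, 80 mm across, 4 mm thick, lying loose on the turntable about 76 mm from its centre: the cruet's place. Origin: centre of its underside, so its top is 4 mm above.
- coaster_square: Square cork coaster, 66 by 66 mm, 4 mm thick, lying loose on the turntable about 76 mm from its centre: the grinder's place. Origin: centre of its underside, so its top is 4 mm above. The two coasters lie about 130 mm apart, either one to the left.
- board: Wooden board, 220 mm along its x, 140 mm along its y, 15 mm thick, fixed on the counter to the left or right of the lazy susan: the side area. Origin: centre of its underside; top 15 mm above. Two things fit side by side along its x, for instance 50 mm either side of the middle.
- scale_pan (a point): Kitchen scale, white with a dark display strip on the robot's side and a round steel pan 124 mm across, fixed on the counter on the other side of the lazy susan from the board; the pan does not give. This point is the centre of the pan's top face, 32 mm above the counter; z up.

How it is judged:
On the way, in this order (a step that is already met when the one before it is completed fails the run):
1. the cruet and the grinder both stand released on the board, the deep ramekin still on the lazy susan (x of cruet_mid in the frame of board between -0.1 and 0.1 m and y of cruet_mid in the frame of board between -0.06 and 0.06 m and z of cruet_mid in the frame of board between 0.0865 and 0.0985 m and angle between each of cruet_mid, grinder_mid's own z axis and vertical below 0.1 rad and contact force between the fingers and cruet below 0.1 N and linear speed of each of cruet, grinder below 0.02 m/s and x of grinder_mid in the frame of board between -0.1 and 0.1 m and y of grinder_mid in the frame of board between -0.06 and 0.06 m and z of grinder_mid in the frame of board between 0.084 and 0.096 m and contact force between the fingers and grinder below 0.1 N and horizontal distance between ramekin_deep_mid and susan below 0.13 m), for 0.2 s.
2. the deep ramekin stands released in the middle of the scale's pan, the cruet and grinder still on the board (horizontal distance between ramekin_deep_mid and scale_pan below 0.015 m and z of ramekin_deep_mid in the frame of scale_pan between 0.019 and 0.031 m and angle between each of ramekin_deep_mid, cruet_mid, grinder_mid's own z axis and vertical below 0.1 rad and contact force between the fingers and ramekin_deep below 0.1 N and linear speed of each of ramekin_deep, cruet, grinder below 0.02 m/s and x of cruet_mid in the frame of board between -0.1 and 0.1 m and y of cruet_mid in the frame of board between -0.06 and 0.06 m and z of cruet_mid in the frame of board between 0.0865 and 0.0985 m and contact force between the fingers and cruet below 0.1 N and x of grinder_mid in the frame of board between -0.1 and 0.1 m and y of grinder_mid in the frame of board between -0.06 and 0.06 m and z of grinder_mid in the frame of board between 0.084 and 0.096 m and contact force between the fingers and grinder below 0.1 N), for 0.2 s.
3. the cruet is back on the round coaster and the grinder on the square one (horizontal distance between cruet_mid and coaster_round below 0.015 m and z of cruet_mid in the frame of coaster_round between 0.0765 and 0.0865 m and z of coaster_round in the frame of susan between 0.007 and 0.017 m and horizontal distance between each of coaster_round, coaster_square and susan below 0.11 m and angle between each of cruet_mid, grinder_mid's own z axis and vertical below 0.1 rad and contact force between the fingers and cruet below 0.1 N and linear speed of each of cruet, grinder below 0.02 m/s and horizontal distance between grinder_mid and coaster_square below 0.015 m and z of grinder_mid in the frame of coaster_square between 0.074 and 0.084 m and z of coaster_square in the frame of susan between 0.007 and 0.017 m and contact force between the fingers and grinder below 0.1 N), for 0.2 s.
At the end, for the whole second after the job is handed in: Deep ramekin upright within 15 mm of the pan's centre; cruet and grinder upright within 15 mm of the centres of the round and the square coaster; coasters on the lazy susan within 110 mm of its axis; they and the wide ramekin within 50 mm of their starts; all released and at rest (all of step 3 and horizontal distance between ramekin_deep_mid and scale_pan below 0.015 m and z of ramekin_deep_mid in the frame of scale_pan between 0.019 and 0.031 m and angle between ramekin_deep_mid's own z axis and vertical below 0.1 rad and contact force between the fingers and ramekin_deep below 0.1 N and linear speed of ramekin_deep below 0.02 m/s and distance of each of coaster_round, coaster_square, ramekin_wide_mid from where it was at the start of the episode below 0.05 m and horizontal distance between ramekin_wide_mid and susan below 0.115 m); the robot touches nothing.
It fails at once if the cruet, the grinder or the deep ramekin tipped by more than about 35 degrees (angle between any of cruet_mid, grinder_mid, ramekin_deep_mid's own z axis and vertical above 0.6 rad).
It fails at once if the wide ramekin or a coaster pushed more than 50 mm away from its place (distance of any of ramekin_wide_mid, coaster_round, coaster_square from where it was at the start of the episode above 0.05 m).
It also fails if it takes over 141 s, if anything falls off the work surface, if the arm or the gripper's body presses on something with over 40 N, if the wrist force passes 120 N, or if a joint passes its speed limit or range.

## Working session

There is one attempt and no reset: what is moved stays moved. The work goes in short steps, Python scripts to look and compute and a tool call to move; the robot and the scene stay as the last step left them, time stands still between calls to the robot, and variables do not carry over. Pictures are saved under pics/ and viewed, at most 14 in all, crops included, and the job is handed in when it is done.

Besides the shell and the picture viewer there is one more tool, called after "Request:" as name(argument=value, ...) on one line, values as JSON. carry_out: Moves the arm, as the interface text tells. Its arguments: {"type":"object","properties":{"series":{"type":"string"},"jaw":{"type":"number"},"grip_force":{"type":"number"}},"required":["series"]}

```bash
mkdir -p pics; cat > h.py <<'E'
import numpy as np, cv2
from workcell import bot, eyes, spot_in
def cap(n, save=None):
    im,d=eyes.read_camera(n)
    if save: cv2.imwrite('pics/'+save,im)
    return im,d
def cloud(n,d):
    c=eyes.get_calibration(n);K=np.array(c["K"]);R=np.array(c["rotation"]);p=np.array(c["position"])
    if R.shape!=(3,3): R=cv2.Rodrigues(R)[0]
    v,u=np.mgrid[:480,:640]
    P=np.stack([(u-K[0,2])/K[0,0]*d,(v-K[1,2])/K[1,1]*d,d],-1)
    return P@R.T+p
E
python3 - <<'E'
from h import *
for n in ['top','side']:
    im,d=cap(n,n+'0.png'); W=cloud(n,d)
    print(n,eyes.get_calibration(n)["position"])
    for t in ['cruet_mid','grinder_mid','ramekin_deep_mid','ramekin_wide_mid','susan','coaster_round','coaster_square','board','scale_pan']:
        for r in spot_in(n,t)[:2]:
            u,v=map(int,r['rect'][:2]);print(t,np.round(r['score'],2),np.round(r['rect']),W[v,u].round(3))
s=bot.read_state();print(s)
E
```

```text
top [ 0.4730579  -0.01487739  0.8669256 ]
cruet_mid 0.63 [364. 250.  30.  32.] [ 0.56 -0.07  0.17]
cruet_mid 0.49 [363. 257.  39.  41.] [ 0.554 -0.072  0.107]
grinder_mid 0.55 [292. 258.  32.  34.] [0.543 0.045 0.173]
ramekin_deep_mid 0.89 [288. 209.  30.  32.] [0.656 0.071 0.029]
ramekin_wide_mid 0.61 [354. 204.  46.  39.] [ 0.667 -0.059  0.027]
susan 0.9 [327. 242. 151. 152.] [ 0.593 -0.007  0.023]
coaster_round 0.72 [363. 256.  38.  40.] [ 0.556 -0.073  0.107]
coaster_square 0.61 [296. 266.  45.  43.] [0.531 0.039 0.166]
coaster_square 0.3 [289. 209.  33.  32.] [0.656 0.07  0.028]
board 0.9 [144. 291. 100. 125.] [0.488 0.348 0.018]
scale_pan 0.93 [495. 304.  83. 106.] [ 0.481 -0.33   0.031]
scale_pan 0.32 [364. 257.  38.  43.] [ 0.556 -0.075  0.11 ]
side [0.24950956 0.63708287 0.67644805]
cruet_mid 0.77 [341. 216.  24.  71.] [ 0.562 -0.068  0.111]
grinder_mid 0.82 [321. 256.  24.  67.] [0.539 0.067 0.117]
ramekin_deep_mid 0.93 [272. 266.  30.  40.] [0.635 0.09  0.073]
ramekin_wide_mid 0.62 [294. 235.  35.  32.] [ 0.673 -0.058  0.027]
susan 0.7 [313. 268. 138.  97.] [0.558 0.069 0.
[... 241 characters left out ...]
.031]
{'time': 1.0, 'q': array([ 1.29909797e+00,  2.63858115e-01,  1.60400035e+00, -4.18588635e-05,
        1.27368643e+00, -3.68153141e-02]), 'joint_vel': array([-7.31919183e-04, -1.21665207e-04,  6.81975761e-04,  1.91819699e-03,
        1.44321387e-05, -5.34419146e-05]), 'joint_torque': array([-5.71217458e-05, -5.15063596e+01, -3.67744803e+01, -4.12847305e-05,
        4.82147971e-04,  1.17056221e-06]), 'tool_pos': array([0.15705278, 0.6564755 , 0.21420778]), 'tcp_rot': array([3.68081263e-01, 3.11990801e+00, 6.44622648e-05]), 'wrist_force': array([-0.32435033,  0.86003126, -0.44034013]), 'torque': array([-0.0115245 , -0.05952847,  0.02142519]), 'grip_force': 0.0, 'width': 1.002823427262069}
```

```bash
python3 - <<'E'
import cv2
a=cv2.imread('pics/top0.png');b=cv2.imread('pics/side0.png')
cv2.imwrite('pics/a.png',cv2.resize(a[150:380,80:560],(800,383),interpolation=cv2.INTER_CUBIC))
cv2.imwrite('pics/b.png',cv2.resize(b[150:350,200:500],(800,533),interpolation=cv2.INTER_CUBIC))
E
```

```text
(no output)
```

View pics/a.png

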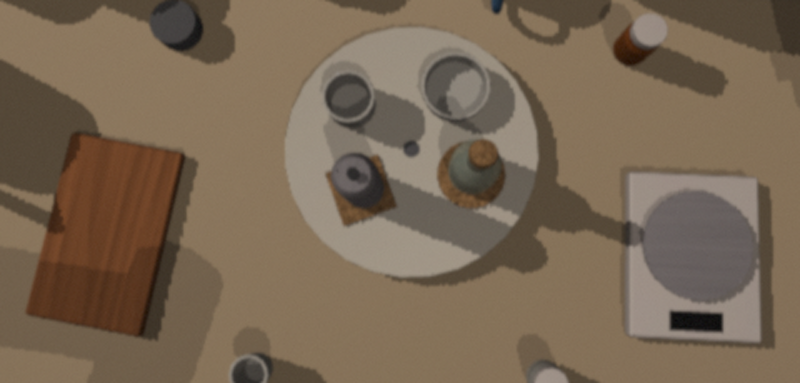

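View pics/b.png

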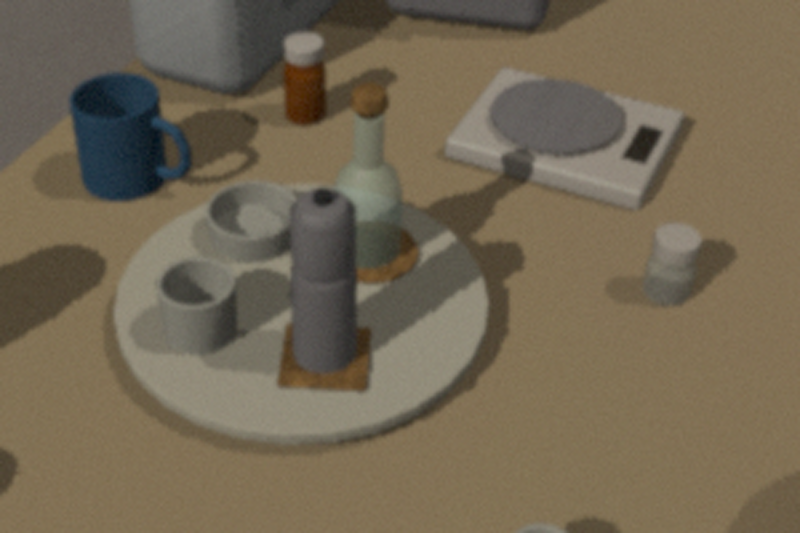

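The top view shows the grinder at (360,185) on the square coaster and the cruet at (475,170) on the round one. Both ramekins are at the back, with the deep one on the left at (350,98). The board is on the left at (105,235) and the scale on the right, pan at (700,245). Next I fit the geometry from the point clouds.

```bash
cat >> h.py <<'E'
from scipy.optimize import least_squares
def fit(P,r):
    c0=P[:,:2].mean(0)
    f=lambda c: np.hypot(*(P[:,:2]-c).T)-r
    s=least_squares(f,c0,loss='soft_l1',f_scale=.003); return s.x, np.abs(f(s.x)).mean()
def pts(W,d,c,rad,z0,z1,col=None):
    m=(d>0)&(np.hypot(W[...,0]-c[0],W[...,1]-c[1])<rad)&(W[...,2]>z0)&(W[...,2]<z1)
    if col is not None: m&=col
    return W[m]
def scan(items):
    out={}
    for n in ['top','side']:
        im,d=cap(n);W=cloud(n,d)
        hsv=cv2.cvtColor(im,cv2.COLOR_BGR2HSV)
        for k,c,rad,z0,z1,r in items:
            P=pts(W,d,c,rad,z0,z1)
            if len(P)>8: x,e=fit(P,r);print(n,k,len(P),x.round(4),round(e,4),P[:,2].min().round(3),P[:,2].max().round(3))
    return
E
python3 - <<'E'
from h import *
scan([('grinder head',(.54,.055),.045,.122,.16,.023),('grinder body',(.54,.055),.045,.045,.105,.024),
('cruet body',(.56,-.065),.045,.045,.085,.028),('neck',(.56,-.065),.045,.118,.16,.012),('stopper',(.56,-.065),.045,.165,.18,.015),
('deep',(.65,.075),.045,.035,.08,.029)])
for n in ['top','side']:
    im,d=cap(n);W=cloud(n,d);hsv=cv2.cvtColor(im,cv2.COLOR_BGR2HSV).astype(int)
    # scale pan / board / coasters by colour
    for k,c,rad in [('board',(.488,.348),.17),('round',(.556,-.07),.06),('square',(.535,.05),.06),('scale',(.48,-.33),.12)]:
        m=(d>0)&(np.hypot(W[...,0]-c[0],W[...,1]-c[1])<rad)
        if k=='board': m&=(W[...,2]>.008)&(W[...,2]<.03)
        elif k=='scale': m&=(W[...,2]>.02)&(hsv[...,1]<60)
        else: m&=(hsv[...,1]>100)&(W[...,2]>.018)&(W[...,2]<.045)
        if m.sum()<20: continue
        P=W[m][:,:2].astype(np.float32);print(n,k,m.sum(),np.median(W[m][:,2]).round(4),[np.round(x,3) for x in cv2.minAreaRect(P)], 'circ',np.round(cv2.minEnclosingCircle(P)[0],3),round(cv2.minEnclosingCircle(P)[1],3))
        if k!='board': print('  median hsv',np.median(hsv[m],0))
E
```

```text
top grinder head 51 [0.5486 0.047 ] 0.0001 0.122 0.159
top grinder body 71 [0.5486 0.0469] 0.0002 0.046 0.105
top cruet body 63 [ 0.5717 -0.079 ] 0.0001 0.045 0.085
top neck 32 [ 0.5716 -0.0789] 0.0001 0.118 0.149
top stopper 88 [ 0.5724 -0.0802] 0.0021 0.169 0.18
top deep 441 [0.6455 0.0633] 0.0019 0.035 0.076
side grinder head 390 [0.549  0.0469] 0.0007 0.122 0.16
side grinder body 551 [0.549  0.0469] 0.0007 0.045 0.105
side cruet body 243 [ 0.5722 -0.0785] 0.0009 0.045 0.085
side neck 187 [ 0.5718 -0.0785] 0.0009 0.118 0.16
side stopper 105 [ 0.573  -0.0797] 0.0018 0.165 0.18
side deep 798 [0.6468 0.0662] 0.0017 0.035 0.075
top board 7930 0.014 [array([0.489, 0.351]), array([0.142, 0.22 ]), np.float64(80.971)] circ [0.489 0.352] 0.128
top round 434 0.0274 [array([ 0.561, -0.075]), array([0.076, 0.062]), np.float64(66.062)] circ [ 0.568 -0.078] 0.039
  median hsv [ 15. 133. 100.]
top square 388 0.0274 [array([0.546, 0.049]), array([0.063, 0.064]), np.float64(21.994)] circ [0.546 0.049] 0.043
  median hsv [ 15. 132.  96.]
top scale 7096 0.0244 [array([ 0.48 , -0.336]), array([0.15 , 0.189]), np.float64(88.927)] circ [ 0.48  -0.334] 0.117
  median hsv [ 11.  31. 106.]
side board 11530 0.0141 [array([0.49 , 0.353]), array([0.14 , 0.221]), np.float64(80.703)] circ [0.489 0.352] 0.128
side round 176 0.0268 [array([ 0.545, -0.073]), array([0.074, 0.033]), np.float64(77.458)] circ [ 0.556 -0.075] 0.037
  median hsv [ 17. 141.  99.]
side square 340 0.0269 [array([0.546, 0.051]), array([0.064, 0.068]), np.float64(21.822)] circ [0.547 0.051] 0.045
  median hsv [ 17. 141.  98.]
side scale 2002 0.0286 [array([ 0.48 , -0.334]), array([0.151, 0.189]), np.float64(88.205)] circ [ 0.48  -0.333] 0.116
  median hsv [ 17.  27. 101.]
```

Request:
carry_out(series="0.012 -0.019 0;0.0245 -0.0381 0 0;0.0245 -0.0381 0 0;0.0245 -0.0381 0 0;0.0245 -0.0381 0 0;0.0245 -0.0381 0 0;0.0245 -0.0381 0 0;0.0245 -0.0381 0 0;0.0245 -0.0381 0 0;0.0245 -0.0381 0 0;0.0245 -0.0381 0 0;0.0245 -0.0381 0 0;0.0245 -0.0381 0 0;0.0245 -0.0381 0 0;0.0245 -0.0381 0 0;0.0245 -0.0381 0 0;0.0125 -0.0185 0 0;0 0 0 0", jaw=1, grip_force=30)

```text
$.series[0]: bad value
```

Request:
carry_out(series="0.012 -0.019 0 0;0.0245 -0.0381 0 0;0.0245 -0.0381 0 0;0.0245 -0.0381 0 0;0.0245 -0.0381 0 0;0.0245 -0.0381 0 0;0.0245 -0.0381 0 0;0.0245 -0.0381 0 0;0.0245 -0.0381 0 0;0.0245 -0.0381 0 0;0.0245 -0.0381 0 0;0.0245 -0.0381 0 0;0.0245 -0.0381 0 0;0.0245 -0.0381 0 0;0.0245 -0.0381 0 0;0.0245 -0.0381 0 0;0.0125 -0.0185 0 0;0 0 0 0", jaw=1, grip_force=30)

```text
time: 3.45
tool_pos: [0.549, 0.0461, 0.2141]
tcp_rot: [-0.372, -3.119, -0.0]
wrist_force: [-0.6, -1.2, -0.1]
width: 1.0
grip_force: 0.0
```

Request:
carry_out(series="0 0.001 -0.02 0;0 0 -0.02 0;0 0 -0.02 0;0 0 -0.01 0;0 0 -0.007 0;0 0 0 0;0 0 0 0")

```text
time: 4.32
tool_pos: [0.5496, 0.0485, 0.1379]
tcp_rot: [0.368, 3.119, 0.0]
wrist_force: [-0.5, 0.0, 0.0]
width: 1.001
grip_force: 0.0
```

Request:
carry_out(series="0 0 0 0;0 0 0 0;0 0 0 0;0 0 0 0;0 0 0 0;0 0 0 0;0 0 0 0;0 0 0 0;0 0 0 0;0 0 0 0", jaw=-1)

```text
time: 5.58
tool_pos: [0.5497, 0.0484, 0.138]
tcp_rot: [0.368, 3.119, 0.0]
wrist_force: [-0.1, 0.2, 5.4]
width: 0.514
grip_force: 30.7
```

Request:
carry_out(series="0 0 0.01 0;0 0 0.02 0;0 0 0.02 0;0 0 0.02 0;0 0 0.01 0;0 0.01 0 0;-0.001 0.025 0 0;-0.001 0.025 0 0;-0.001 0.025 0 0;-0.001 0.025 0 0;-0.001 0.025 0 0;-0.001 0.025 0 0;-0.001 0.025 0 0;-0.001 0.025 0 0;-0.001 0.025 0 0;-0.001 0.025 0 0;-0.0007 0.02 0 0;0 0.01 0 0;0 0.0055 0 0;0 0 0 0")

```text
time: 8.07
tool_pos: [0.5384, 0.3439, 0.2172]
tcp_rot: [0.368, 3.12, -0.0]
wrist_force: [0.3, -0.6, -2.7]
width: 0.515
grip_force: 31.3
```

```bash
python3 - <<'E'
from h import *
c=bot.read_state()['tool_pos'];print(c)
scan([('grinder',(c[0],c[1]),.04,.06,.18,.024)])
E
```

```text
[0.53842265 0.34385788 0.21716555]
top grinder 570 [0.5374 0.3428] 0.0004 0.105 0.18
side grinder 1114 [0.5386 0.3422] 0.0005 0.105 0.18
```

Request:
carry_out(series="0 0 -0.02 0;0 0 -0.025 0;0 0 -0.02 0;0 0 -0.012 0;0 0 -0.006 0;0 0 -0.004 0;0 0 -0.002 0;0 0 -0.002 0;0 0 0 0")

```text
time: 9.3
tool_pos: [0.5384, 0.3441, 0.1264]
tcp_rot: [0.368, 3.12, 0.0]
wrist_force: [-0.3, 0.0, -2.3]
width: 0.51
grip_force: 31.3
```

Request:
carry_out(series="0 0 -0.001 0;0 0 0 0;0 0 0 0")

```text
time: 9.68
tool_pos: [0.5384, 0.344, 0.1253]
tcp_rot: [0.368, 3.12, 0.0]
wrist_force: [-0.7, -0.6, -2.1]
width: 0.514
grip_force: 31.3
```

Request:
carry_out(series="0 0 -0.001 0;0 0 0 0;0 0 0 0")

```text
time: 10.05
tool_pos: [0.5389, 0.3441, 0.1251]
tcp_rot: [0.368, 3.119, 0.001]
wrist_force: [-0.4, -1.2, 3.2]
width: 0.51
grip_force: 32.0
```

Request:
carry_out(series="0 0 0 0;0 0 0 0;0 0 0 0;0 0 0 0;0 0 0.01 0;0 0 0.02 0;0 0 0.03 0;0 0 0.03 0;0 0 0 0;0.002 -0.015 0 0;0.002 -0.03 0 0;0.002 -0.03 0 0;0.002 -0.03 0 0;0.003 -0.03 0 0;0.003 -0.03 0 0;0.003 -0.03 0 0;0.003 -0.03 0 0;0.003 -0.03 0 0;0.003 -0.03 0 0;0.003 -0.03 0 0", jaw=1)

```text
time: 12.55
tool_pos: [0.5658, 0.027, 0.2124]
tcp_rot: [-0.368, -3.117, 0.001]
wrist_force: [0.4, 0.3, -0.4]
width: 0.997
grip_force: 0.0
```

Request:
carry_out(series="0.0015 -0.03 0 0;0.0012 -0.03 0 0;0.001 -0.03 0 0;0 -0.015 0 0;0 -0.0025 0 0;0 0 0 0;0 0 0 0")

```text
time: 13.42
tool_pos: [0.571, -0.0776, 0.2141]
tcp_rot: [-0.366, -3.12, -0.0]
wrist_force: [0.1, 0.3, 0.4]
width: 1.003
grip_force: 0.0
```

```bash
python3 - <<'E'
from h import *
c=bot.read_state()['tool_pos'];print(c)
scan([('grinder',(.538,.344),.04,.03,.16,.024),('cruet body',(.56,-.065),.045,.045,.085,.028),('neck',(.572,-.0785),.03,.118,.16,.012)])
E
```

```text
[ 0.57097526 -0.07763062  0.21409318]
top grinder 1255 [0.5378 0.3442] 0.0036 0.03 0.16
top cruet body 62 [ 0.5716 -0.0789] 0.0002 0.045 0.085
top neck 32 [ 0.5715 -0.0788] 0.0001 0.118 0.147
side grinder 2164 [0.5391 0.3419] 0.0027 0.03 0.16
side cruet body 371 [ 0.5719 -0.0786] 0.0009 0.045 0.085
side neck 185 [ 0.572  -0.0784] 0.001 0.118 0.16
```

Request:
carry_out(series="0.0007 -0.001 -0.02 0;0 0 -0.02 0;0 0 -0.02 0;0 0 -0.01 0;0 0 -0.007 0;0 0 0 0;0 0 0 0")

```text
time: 14.4
tool_pos: [0.5724, -0.0797, 0.138]
tcp_rot: [0.368, 3.119, -0.0]
wrist_force: [0.4, -0.7, 0.4]
width: 1.003
grip_force: 0.0
```

Request:
carry_out(series="0 0 0 0;0 0 0 0;0 0 0 0;0 0 0 0;0 0 0 0;0 0 0 0;0 0 0 0;0 0 0 0;0 0 0 0;0 0 0 0;0 0 0 0;0 0 0 0", jaw=-1)

```text
time: 15.9
tool_pos: [0.5721, -0.0795, 0.1376]
tcp_rot: [0.368, 3.119, 0.0]
wrist_force: [0.7, 1.5, 5.0]
width: 0.32
grip_force: 29.7
```

Request:
carry_out(series="0 0 0.01 0;0 0 0.02 0;0 0 0.02 0;0 0 0.02 0;0 0 0.02 0;-0.004 0.012 0 0;-0.008 0.025 0 0;-0.008 0.025 0 0;-0.008 0.025 0 0;-0.008 0.025 0 0;-0.008 0.025 0 0;-0.008 0.025 0 0;-0.008 0.025 0 0;-0.008 0.025 0 0;-0.008 0.025 0 0;-0.008 0.025 0 0;-0.008 0.025 0 0;-0.008 0.025 0 0;-0.008 0.025 0 0;-0.008 0.025 0 0")

```text
time: 18.4
tool_pos: [0.4541, 0.2834, 0.2262]
tcp_rot: [-0.367, -3.118, 0.001]
wrist_force: [1.0, 0.3, -2.7]
width: 0.322
grip_force: 29.9
```

Request:
carry_out(series="-0.008 0.025 0 0;-0.006 0.025 0 0;-0.002 0.02 0 0;0 0.007 0 0;0 0 0 0;0 0 0 0")

```text
time: 19.15
tool_pos: [0.4399, 0.3588, 0.227]
tcp_rot: [-0.369, -3.12, 0.001]
wrist_force: [0.3, -0.0, -3.6]
width: 0.322
grip_force: 29.9
```

```bash
python3 - <<'E'
from h import *
c=bot.read_state()['tool_pos'];print(c)
scan([('cruet',(c[0],c[1]),.04,.07,.17,.028),('bare deep',(.65,.067),.05,.03,.08,.0292),('bare wide',(.665,-.06),.055,.03,.06,.04)])
E
```

```text
[0.43987516 0.35877108 0.22701572]
top cruet 489 [0.4393 0.3595] 0.0004 0.115 0.17
top bare deep 525 [0.6452 0.063 ] 0.0031 0.03 0.077
top bare wide 539 [ 0.6643 -0.0569] 0.0053 0.03 0.055
side cruet 937 [0.4402 0.3591] 0.0004 0.116 0.17
```

Request:
carry_out(series="0 0 -0.02 0;0 0 -0.025 0;0 0 -0.025 0;0 0 -0.016 0;0 0 -0.008 0;0 0 -0.004 0;0 0 -0.002 0;0 0 -0.001 0;0 0 -0.001 0;0 0 0 0;0 0 0 0")

```text
time: 20.62
tool_pos: [0.4398, 0.3595, 0.1253]
tcp_rot: [0.368, 3.12, 0.0]
wrist_force: [-0.7, -0.3, -2.3]
width: 0.323
grip_force: 29.9
```

Request:
carry_out(series="0 0 -0.001 0;0 0 0 0;0 0 0 0")

```text
time: 21.0
tool_pos: [0.4401, 0.3598, 0.1247]
tcp_rot: [0.368, 3.119, 0.001]
wrist_force: [-0.3, -0.2, -0.2]
width: 0.321
grip_force: 30.1
```

Request:
carry_out(series="0 0 -0.0005 0;0 0 0 0;0 0 0 0;0 0 0 0;0 0 0 0;0 0 0 0;0 0 0.01 0;0 0 0.02 0;0 0 0.03 0;0 0 0.03 0;0 0 0 0;0.008 -0.014 0 0;0.015 -0.025 0 0;0.015 -0.025 0 0;0.015 -0.025 0 0;0.015 -0.025 0 0;0.015 -0.025 0 0;0.015 -0.025 0 0;0.015 -0.025 0 0;0 0 0 0", jaw=1)

```text
time: 23.5
tool_pos: [0.5527, 0.1678, 0.212]
tcp_rot: [-0.373, -3.117, 0.003]
wrist_force: [-0.3, 0.5, -0.4]
width: 0.997
grip_force: 0.0
```

```bash
python3 - <<'E'
from h import *
print(bot.read_state()['tool_pos'])
D={}
for n in ['top','side']:
    im,d=cap(n,n+'1.png');W=cloud(n,d)
    # rim outer edges: fit circles to rim points
    for k,c,rad,z0,z1,r,ri in [('deep',(.647,.066),.05,.068,.082,.028,.028),('wide',(.666,-.057),.06,.046,.058,.038,.038)]:
        P=pts(W,d,c,rad,z0,z1)
        if len(P)>8:
            print(n,k,len(P),fit(P,r),np.percentile(P[:,:2],[1,99],0).round(3).tolist())
    P=pts(W,d,(.647,.066),.05,.03,.08)
    print('ext',np.percentile(P[:,:2],[.5,99.5],0).round(3).tolist())
    for k,c in [('cruet',(.44,.36)),('grinder',(.539,.344))]:
        P=pts(W,d,c,.04,.05,.2);print(k,P[:,2].max())
cv2.imwrite('pics/c.png',cv2.resize(cv2.imread('pics/top1.png')[150:350,100:480],(760,400)))
E
```

```text
[0.55267618 0.16776885 0.21202059]
top deep 230 (array([0.64687314, 0.06376833]), np.float64(0.0011327991785965363)) [[0.618, 0.035], [0.675, 0.093]]
top wide 289 (array([ 0.66666407, -0.05739686]), np.float64(0.0011665131006055964)) [[0.629, -0.096], [0.706, -0.019]]
ext [[0.618, 0.035], [0.675, 0.093]]
cruet 0.17084051234443942
grinder 0.16673480147003106
side deep 180 (array([0.64697084, 0.06584429]), np.float64(0.0011642106012166177)) [[0.618, 0.037], [0.676, 0.094]]
side wide 208 (array([ 0.66699799, -0.0556553 ]), np.float64(0.001261142774334797)) [[0.628, -0.095], [0.706, -0.016]]
ext [[0.618, 0.038], [0.675, 0.095]]
cruet 0.17099279847548465
grinder 0.1657579605717613
```

View pics/c.png

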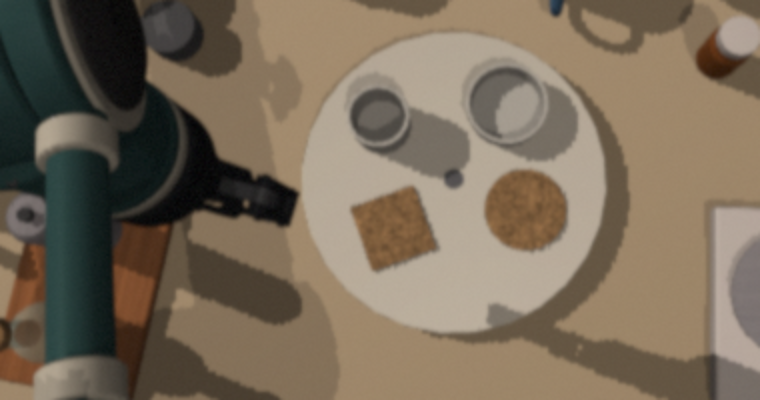

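Request:
carry_out(series="0.012 -0.013 0 0;0.02 -0.022 0 0;0.02 -0.022 0 0;0.02 -0.022 0 0;0.014 -0.016 0 0;0.006 -0.007 0 0;0 0 0 0;0 0 0 0")

```text
time: 24.6
tool_pos: [0.6442, 0.0691, 0.2136]
tcp_rot: [-0.367, -3.12, -0.0]
wrist_force: [-0.9, 0.6, 0.4]
width: 1.002
grip_force: 0.0
```

Correct and descend to TCP z 0.047.

Request:
carry_out(series="0.003 -0.004 -0.02 0;0 0 -0.03 0;0 0 -0.03 0;0 0 -0.03 0;0 0 -0.02 0;0 0 -0.015 0;0 0 -0.01 0;0 0 -0.007 0;0 0 -0.005 0;0 0 0 0;0 0 0 0")

```text
time: 25.98
tool_pos: [0.6482, 0.0645, 0.0473]
tcp_rot: [0.368, 3.119, 0.0]
wrist_force: [0.3, -0.0, -0.3]
width: 0.999
grip_force: 0.0
```

Request:
carry_out(series="0 0 0 0;0 0 0 0;0 0 0 0;0 0 0 0;0 0 0 0;0 0 0 0;0 0 0 0;0 0 0 0", jaw=-1)

```text
time: 26.98
tool_pos: [0.6483, 0.0645, 0.0476]
tcp_rot: [0.368, 3.119, 0.0]
wrist_force: [-0.9, 0.9, 5.4]
width: 0.668
grip_force: 32.3
```

Request:
carry_out(series="0 0 0.01 0;0 0 0.02 0;0 0 0.03 0;0 0 0.03 0;0 0 0.02 0;0 -0.01 0 0;-0.006 -0.022 0 0;-0.01 -0.025 0 0;-0.01 -0.025 0 0;-0.01 -0.025 0 0;-0.01 -0.025 0 0;-0.01 -0.025 0 0;-0.01 -0.025 0 0;-0.01 -0.025 0 0;0 0 0 0")

```text
time: 28.85
tool_pos: [0.569, -0.1449, 0.1546]
tcp_rot: [-0.373, -3.115, 0.0]
wrist_force: [-0.1, 0.1, -2.3]
width: 0.671
grip_force: 32.5
```

```bash
python3 - <<'E'
from h import *
print(bot.read_state()['tool_pos'])
for n in ['top','side']:
    im,d=cap(n,n+'2.png');W=cloud(n,d)
    P=pts(W,d,(.48,-.335),.1,.0285,.036)
    x=P[:,:2].astype(np.float32)
    print(n,len(x),np.median(P[:,2]),cv2.minEnclosingCircle(x),np.percentile(x,[.5,99.5],0).round(3).tolist())
    hsv=cv2.cvtColor(im,cv2.COLOR_BGR2HSV).astype(int)
    for k,c in [('round',(.572,-.079)),('square',(.547,.05))]:
        m=(d>0)&(np.hypot(W[...,0]-c[0],W[...,1]-c[1])<.06)&(hsv[...,1]>100)&(W[...,2]>.018)&(W[...,2]<.045)
        if m.sum()<50: continue
        Q=W[m][:,:2].astype(np.float32);print(k,m.sum(),cv2.minAreaRect(Q),cv2.minEnclosingCircle(Q))
cv2.imwrite('pics/d.png',cv2.resize(cv2.imread('pics/top2.png')[150:400,200:580],(760,500)))
E
```

```text
[ 0.56903807 -0.14486404  0.15460145]
top 3327 0.03174501677251029 ((0.4921695590019226, -0.3370320796966553), 0.06252685189247131) [[0.433, -0.396], [0.551, -0.277]]
round 1224 ((0.5668972730636597, -0.07853534817695618), (0.07450006902217865, 0.07576938718557358), 0.9080933332443237) ((0.5674547553062439, -0.07843998819589615), 0.038777906447649)
square 1062 ((0.5465283989906311, 0.04972261190414429), (0.06401049345731735, 0.06393886357545853), 21.58024024963379) ((0.5469303131103516, 0.05020532011985779), 0.04330300912261009)
side 1022 0.030801591926541583 ((0.49332931637763977, -0.33589306473731995), 0.06475873291492462) [[0.433, -0.395], [0.551, -0.274]]
round 619 ((0.5678488612174988, -0.07506351172924042), (0.0762634426355362, 0.07700646668672562), 84.17730712890625) ((0.5686846971511841, -0.07612535357475281), 0.04084726795554161)
square 727 ((0.5464682579040527, 0.05092213302850723), (0.06411977857351303, 0.06689039617776871), 21.950944900512695) ((0.5479374527931213, 0.05037900060415268), 0.0446588471531868)
```

View pics/d.png

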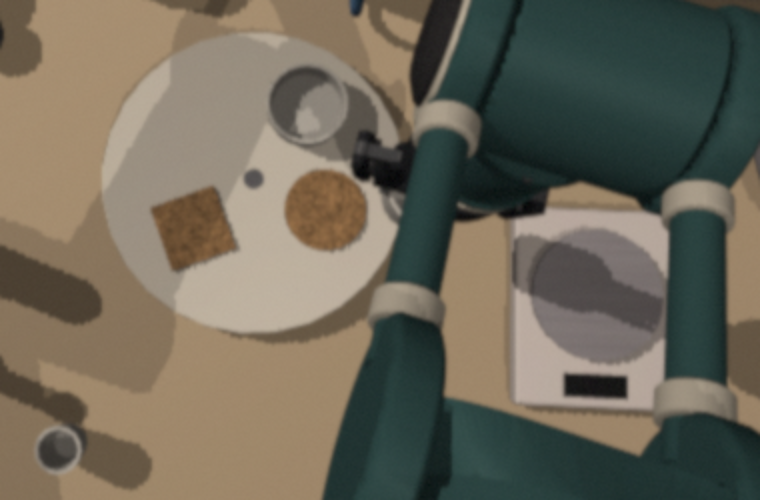

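Request:
carry_out(series="-0.006 -0.014 0 0;-0.01 -0.025 0 0;-0.01 -0.025 0 0;-0.01 -0.025 0 0;-0.01 -0.025 0 0;-0.01 -0.025 0 0;-0.01 -0.025 0 0;-0.008 -0.019 0 0;-0.004 -0.008 0 0;0 0 0 0;0 0 0 0")

```text
time: 30.32
tool_pos: [0.494, -0.3329, 0.1566]
tcp_rot: [0.367, 3.12, 0.001]
wrist_force: [0.2, 0.4, -1.5]
width: 0.669
grip_force: 32.5
```

Request:
carry_out(series="-0.001 -0.003 -0.02 0;0 0 -0.025 0;0 0 -0.025 0;0 0 -0.015 0;0 0 -0.008 0;0 0 -0.004 0;0 0 -0.002 0;0 0 0 0;0 0 0 0")

```text
time: 31.45
tool_pos: [0.4932, -0.3369, 0.0584]
tcp_rot: [0.368, 3.119, -0.001]
wrist_force: [0.3, 0.1, -1.7]
width: 0.664
grip_force: 32.5
```

```bash
python3 - <<'E'
from h import *
c=bot.read_state()['tool_pos'];print(c)
for n in ['top','side']:
    im,d=cap(n);W=cloud(n,d);P=pts(W,d,c,.034,.065,.095)
    if len(P)>8: print(n,len(P),fit(P,.028),np.percentile(P[:,:2],[1,99],0).round(3).tolist())
E
```

```text
[ 0.49315533 -0.33686627  0.05837185]
top 183 (array([ 0.49306205, -0.33577932]), np.float64(0.0011093283358716074)) [[0.463, -0.356], [0.522, -0.305]]
side 276 (array([ 0.49224783, -0.33538806]), np.float64(0.0016926297148607643)) [[0.464, -0.368], [0.52, -0.303]]
```

Request:
carry_out(series="0 0 -0.0015 0;0 0 0 0;0 0 0 0")

```text
time: 31.92
tool_pos: [0.4927, -0.3365, 0.0561]
tcp_rot: [-0.368, -3.12, -0.0]
wrist_force: [0.4, 0.2, -2.4]
width: 0.664
grip_force: 32.5
```

Request:
carry_out(series="0 0 -0.001 0;0 0 0 0;0 0 0 0")

```text
time: 32.3
tool_pos: [0.4928, -0.3366, 0.0557]
tcp_rot: [0.368, 3.12, -0.0]
wrist_force: [-1.5, 1.1, 4.5]
width: 0.675
grip_force: 33.0
```

Request:
carry_out(series="0 0 0 0;0 0 0 0;0 0 0 0;0 0 0 0;0 0 0 0;0 0 0.01 0;0 0 0.02 0;0 0 0.03 0;0 0 0.03 0;0 0 0.03 0;0 0 0.03 0;0 0.01 0.005 0;0 0.025 0.005 0;0 0.03 0 0;0 0.03 0 0;0 0.03 0 0;0 0.03 0 0;0 0.03 0 0;0 0.03 0 0;0 0.03 0 0", jaw=1)

```text
time: 34.8
tool_pos: [0.4908, -0.0887, 0.2135]
tcp_rot: [-0.366, -3.117, -0.001]
wrist_force: [0.9, 0.4, -0.1]
width: 1.003
grip_force: 0.0
```

```bash
python3 - <<'E'
from h import *
print(bot.read_state()['tool_pos'])
for n in ['top','side']:
    im,d=cap(n);W=cloud(n,d)
    P=pts(W,d,(.493,-.336),.045,.07,.095)
    if len(P)>8: print(n,'deep',len(P),fit(P,.028),P[:,2].max())
    P=pts(W,d,(.4395,.36),.04,.035,.072);print(len(P)); print('cruet',fit(P,.028) if len(P)>8 else 0)
    P=pts(W,d,(.538,.343),.04,.025,.09);print('grinder',fit(P,.024) if len(P)>8 else 0)
E
```

```text
[ 0.49083701 -0.08872334  0.21346426]
255
cruet (array([0.4394181 , 0.36066762]), np.float64(0.0004081718188998992))
grinder (array([0.53750277, 0.34287255]), np.float64(0.0003704524461607509))
side deep 212 (array([ 0.49189493, -0.33452636]), np.float64(0.0013366219214560222)) 0.08263733943285156
491
cruet (array([0.44016499, 0.36054289]), np.float64(0.0003505229329820394))
grinder (array([0.53826357, 0.3427711 ]), np.float64(0.000439067599521481))
```

Request:
carry_out(series="-0.0035 0.03 0 0;-0.0035 0.03 0 0;-0.0035 0.03 0 0;-0.0035 0.03 0 0;-0.0035 0.03 0 0;-0.0035 0.03 0 0;-0.0035 0.03 0 0;-0.0035 0.03 0 0;-0.0035 0.03 0 0;-0.0035 0.03 0 0;-0.0035 0.03 0 0;-0.0035 0.03 0 0;-0.0035 0.03 0 0;-0.003 0.03 0 0;-0.002 0.02 0 0;0 0.008 0 0;0 0 0 0;0 0 0 0")

```text
time: 37.15
tool_pos: [0.4423, 0.3556, 0.2151]
tcp_rot: [-0.369, -3.12, 0.001]
wrist_force: [-0.1, 0.2, 0.0]
width: 0.997
grip_force: 0.0
```

Descend to z 0.125 at (0.440, 0.3605) and grip.

Request:
carry_out(series="-0.0025 0.0045 -0.01 0;0 0 -0.02 0;0 0 -0.02 0;0 0 -0.02 0;0 0 -0.013 0;0 0 -0.007 0;0 0 0 0;0 0 0 0")

```text
time: 38.15
tool_pos: [0.4403, 0.3614, 0.126]
tcp_rot: [0.368, 3.119, 0.002]
wrist_force: [-1.0, 0.1, -0.2]
width: 0.998
grip_force: 0.0
```

Request:
carry_out(series="0 0 0 0;0 0 0 0;0 0 0 0;0 0 0 0;0 0 0 0;0 0 0 0;0 0 0 0;0 0 0 0;0 0 0 0;0 0 0 0;0 0 0 0;0 0 0 0", jaw=-1)

```text
time: 39.65
tool_pos: [0.44, 0.3612, 0.1256]
tcp_rot: [0.368, 3.119, 0.001]
wrist_force: [-0.7, -0.1, 5.3]
width: 0.319
grip_force: 29.7
```

Request:
carry_out(series="0 0 0.01 0;0 0 0.02 0;0 0 0.03 0;0 0 0.03 0;0 0 0.01 0;0.004 -0.013 0 0;0.007 -0.025 0 0;0.007 -0.025 0 0;0.007 -0.025 0 0;0.007 -0.025 0 0;0.007 -0.025 0 0;0.007 -0.025 0 0;0.007 -0.025 0 0;0.007 -0.025 0 0;0.007 -0.025 0 0;0.008 -0.025 0 0;0.008 -0.025 0 0;0.008 -0.025 0 0;0.008 -0.025 0 0;0.008 -0.025 0 0")

```text
time: 42.15
tool_pos: [0.5453, -0.0037, 0.223]
tcp_rot: [-0.368, -3.116, 0.001]
wrist_force: [0.3, 0.1, -2.4]
width: 0.322
grip_force: 29.9
```

Request:
carry_out(series="0.008 -0.025 0 0;0.008 -0.025 0 0;0.004 -0.015 0 0;0 -0.008 0 0;0 0 0 0;0 0 0 0")

```text
time: 42.9
tool_pos: [0.5664, -0.0744, 0.2251]
tcp_rot: [-0.367, -3.12, -0.001]
wrist_force: [-0.2, 0.1, -2.7]
width: 0.322
grip_force: 30.0
```

```bash
cat > m.py <<'E'
from h import *
import sys
c=bot.read_state()['tool_pos'];print(c)
r,z0,z1=map(float,sys.argv[1:4])
for n in ['top','side']:
    im,d=cap(n);W=cloud(n,d)
    hsv=cv2.cvtColor(im,cv2.COLOR_BGR2HSV).astype(int)
    P=pts(W,d,c,.04,z0,z1);print(n,len(P),fit(P,r) if len(P)>8 else 0,P[:,2].min() if len(P) else 0)
    for k,cc in [('round',(.568,-.077)),('square',(.547,.05))]:
        m=(d>0)&(np.hypot(W[...,0]-cc[0],W[...,1]-cc[1])<.06)&(hsv[...,1]>100)&(W[...,2]>.018)&(W[...,2]<.045)
        if m.sum()>50:
            Q=W[m][:,:2].astype(np.float32);a=cv2.minAreaRect(Q);print(k,m.sum(),np.round(a[0],4),np.round(a[1],3))
E
python3 m.py .028 .07 .17
```

```text
[ 0.56642311 -0.07437759  0.22505261]
top 110 (array([ 0.56627118, -0.07520264]), np.float64(0.00014086179780162838)) 0.11401273172564419
round 407 [ 0.5571 -0.0724] [0.076 0.052]
square 924 [0.5466 0.0496] [0.064 0.064]
side 602 (array([ 0.56657188, -0.07485162]), np.float64(0.0008816563040067072)) 0.1135591065672581
round 621 [ 0.5675 -0.0765] [0.079 0.075]
square 733 [0.5464 0.0514] [0.065 0.067]
```

Request:
carry_out(series="0.0015 -0.0025 -0.02 0;0 0 -0.02 0;0 0 -0.02 0;0 0 -0.012 0;0 0 -0.006 0;0 0 -0.003 0;0 0 -0.002 0;0 0 -0.002 0;0 0 0 0;0 0 0 0")

```text
time: 44.25
tool_pos: [0.5684, -0.0776, 0.1405]
tcp_rot: [0.368, 3.12, -0.0]
wrist_force: [-0.1, -0.6, -2.7]
width: 0.323
grip_force: 30.0
```

Request:
carry_out(series="0 0 -0.001 0;0 0 0 0;0 0 0 0")

```text
time: 44.62
tool_pos: [0.5682, -0.0775, 0.1391]
tcp_rot: [-0.368, -3.12, 0.0]
wrist_force: [0.9, 0.1, -3.4]
width: 0.321
grip_force: 30.0
```

Request:
carry_out(series="0 0 -0.001 0;0 0 0 0;0 0 0 0")

```text
time: 45.0
tool_pos: [0.5687, -0.0776, 0.1387]
tcp_rot: [0.368, 3.119, -0.0]
wrist_force: [0.8, -0.8, -0.0]
width: 0.317
grip_force: 30.2
```

Request:
carry_out(series="0 0 -0.0005 0;0 0 0 0;0 0 0 0;0 0 0 0;0 0 0 0;0 0 0 0;0 0 0.01 0;0 0 0.02 0;0 0 0.03 0;0 0 0.018 0;0 0 0 0;-0.001 0.02 0 0;-0.002 0.03 0 0;-0.002 0.03 0 0;-0.002 0.03 0 0;-0.002 0.03 0 0;-0.002 0.03 0 0;-0.002 0.03 0 0;-0.002 0.03 0 0;-0.002 0.03 0 0", jaw=1)

```text
time: 47.5
tool_pos: [0.5493, 0.1844, 0.2137]
tcp_rot: [-0.367, -3.117, 0.001]
wrist_force: [1.0, 0.3, -0.1]
width: 1.003
grip_force: 0.0
```

Request:
carry_out(series="-0.002 0.03 0 0;-0.002 0.03 0 0;-0.002 0.03 0 0;-0.002 0.03 0 0;-0.002 0.02 0 0;0 0.012 0 0;0 0.008 0 0;0 0 0 0;0 0 0 0")

```text
time: 48.62
tool_pos: [0.5414, 0.3418, 0.2157]
tcp_rot: [0.369, 3.12, -0.0]
wrist_force: [-0.3, -0.5, 0.0]
width: 1.0
grip_force: 0.0
```

```bash
python3 - <<'E'
from h import *
print(bot.read_state()['tool_pos'])
scan([('cruet',(.568,-.077),.04,.045,.085,.028),('neck',(.568,-.077),.03,.118,.16,.012),('grinder',(.538,.343),.04,.025,.09,.024)])
E
python3 m.py .024 .025 .09
```

```text
[0.54140677 0.34178464 0.21574919]
top cruet 64 [ 0.5686 -0.0786] 0.0001 0.047 0.084
top neck 30 [ 0.5686 -0.0786] 0.0001 0.118 0.147
top grinder 353 [0.5375 0.3429] 0.0004 0.026 0.09
side cruet 375 [ 0.569  -0.0784] 0.0008 0.045 0.085
side neck 191 [ 0.569  -0.0781] 0.0009 0.118 0.16
side grinder 766 [0.5382 0.3427] 0.0004 0.025 0.09
[0.54144931 0.34175905 0.21580537]
top 351 (array([0.53747759, 0.34288438]), np.float64(0.0003894841147008203)) 0.025081196421538055
round 393 [ 0.5628 -0.0755] [0.076 0.065]
square 1073 [0.5467 0.0496] [0.064 0.064]
side 777 (array([0.53829497, 0.34277442]), np.float64(0.0004317818511614481)) 0.025081502197660255
round 235 [ 0.5632 -0.0688] [0.076 0.059]
square 729 [0.5462 0.0517] [0.065 0.067]
```

Cruet is upright and on its coaster. Next, the grinder.

Request:
carry_out(series="-0.0035 0.001 -0.01 0;0 0 -0.02 0;0 0 -0.02 0;0 0 -0.02 0;0 0 -0.013 0;0 0 -0.006 0;0 0 0 0;0 0 0 0")

```text
time: 49.82
tool_pos: [0.5384, 0.3438, 0.1276]
tcp_rot: [0.368, 3.119, 0.002]
wrist_force: [0.4, -0.2, 0.5]
width: 0.996
grip_force: 0.0
```

Request:
carry_out(series="0 0 0 0;0 0 0 0;0 0 0 0;0 0 0 0;0 0 0 0;0 0 0 0;0 0 0 0;0 0 0 0;0 0 0 0;0 0 0 0", jaw=-1)

```text
time: 51.08
tool_pos: [0.5382, 0.3436, 0.1277]
tcp_rot: [0.368, 3.119, 0.001]
wrist_force: [-1.3, -1.2, 5.4]
width: 0.511
grip_force: 30.5
```

Request:
carry_out(series="0 0 0.01 0;0 0 0.02 0;0 0 0.03 0;0 0 0.03 0;0 0 0.01 0;0 -0.012 0 0;0 -0.025 0 0;0 -0.025 0 0;0.001 -0.025 0 0;0.001 -0.025 0 0;0.001 -0.025 0 0;0.001 -0.025 0 0;0.001 -0.025 0 0;0.001 -0.025 0 0;0.001 -0.025 0 0;0.001 -0.025 0 0;0.001 -0.018 0 0;0 -0.01 0 0;0 0 0 0;0 0 0 0")

```text
time: 53.58
tool_pos: [0.5467, 0.054, 0.2267]
tcp_rot: [-0.368, -3.12, -0.001]
wrist_force: [0.1, 0.4, -3.2]
width: 0.504
grip_force: 31.2
```

```bash
python3 m.py .024 .07 .18
```

```text
[0.54667359 0.05397338 0.22666176]
top 6 0 0.14009509026095757
round 384 [ 0.5629 -0.0755] [0.076 0.065]
side 735 (array([0.54705625, 0.05334299]), np.float64(0.000655548144565051)) 0.11088304699929463
round 158 [ 0.5436 -0.0728] [0.072 0.031]
square 726 [0.5463 0.0517] [0.064 0.067]
```

Request:
carry_out(series="0 -0.003 -0.02 0;0 0 -0.02 0;0 0 -0.02 0;0 0 -0.012 0;0 0 -0.006 0;0 0 -0.003 0;0 0 -0.002 0;0 0 -0.001 0;0 0 0 0;0 0 0 0")

```text
time: 54.92
tool_pos: [0.5469, 0.0505, 0.143]
tcp_rot: [0.368, 3.119, 0.0]
wrist_force: [0.2, -0.0, -3.5]
width: 0.501
grip_force: 31.2
```

Request:
carry_out(series="0 0 -0.001 0;0 0 0 0;0 0 0 0")

```text
time: 55.3
tool_pos: [0.5467, 0.0505, 0.1417]
tcp_rot: [-0.368, -3.12, 0.0]
wrist_force: [0.2, 0.2, -2.7]
width: 0.507
grip_force: 31.2
```

Request:
carry_out(series="0 0 -0.001 0;0 0 0 0;0 0 0 0")

```text
time: 55.68
tool_pos: [0.5468, 0.0505, 0.1408]
tcp_rot: [0.368, 3.12, 0.0]
wrist_force: [1.0, -0.6, -3.2]
width: 0.507
grip_force: 31.3
```

Request:
carry_out(series="0 0 -0.001 0;0 0 0 0;0 0 0 0")

```text
time: 56.05
tool_pos: [0.5474, 0.0505, 0.1407]
tcp_rot: [0.368, 3.118, 0.0]
wrist_force: [-0.8, -1.6, 5.5]
width: 0.504
grip_force: 32.2
```

Contact made. Release, raise and retreat toward the left.

Request:
carry_out(series="0 0 0 0;0 0 0 0;0 0 0 0;0 0 0 0;0 0 0 0;0 0 0.01 0;0 0 0.02 0;0 0 0.03 0;0 0 0.03 0;0 0 0 0;0 0.02 0 0;0 0.03 0 0;0 0.03 0 0;0 0.03 0 0;0 0.03 0 0;0 0.03 0 0;0 0.03 0 0;0 0.03 0 0;0 0 0 0;0 0 0 0", jaw=1)

```text
time: 58.55
tool_pos: [0.5456, 0.2806, 0.2282]
tcp_rot: [-0.366, -3.118, 0.003]
wrist_force: [-0.4, 0.3, -0.3]
width: 1.002
grip_force: 0.0
```

```bash
python3 - <<'E'
from h import *
print(bot.read_state()['tool_pos'])
scan([('cruet',(.568,-.077),.04,.045,.085,.028),('neck',(.568,-.077),.03,.118,.16,.012),('grinder',(.547,.05),.04,.045,.1,.024),('head',(.547,.05),.04,.122,.16,.023),('deep',(.493,-.336),.045,.07,.095,.028)])
cap('top','top9.png');cap('side','side9.png')
a=cv2.imread('pics/top9.png')[150:350,200:560]
cv2.imwrite('pics/e.png',cv2.resize(a,(792,440)))
E
python3 m.py .024 .07 .18
```

```text
[0.54564574 0.28059199 0.22817465]
top cruet 61 [ 0.5685 -0.0786] 0.0001 0.046 0.085
top neck 30 [ 0.5684 -0.0785] 0.0001 0.119 0.148
top grinder 65 [0.5467 0.0498] 0.0001 0.045 0.099
top head 57 [0.5469 0.0499] 0.0001 0.123 0.16
top deep 368 [ 0.4923 -0.3358] 0.0011 0.07 0.086
side cruet 263 [ 0.5689 -0.0783] 0.0009 0.045 0.085
side neck 195 [ 0.5688 -0.0782] 0.0009 0.118 0.16
side grinder 504 [0.5472 0.0497] 0.0007 0.045 0.1
side head 399 [0.5473 0.0497] 0.0007 0.122 0.16
side deep 215 [ 0.4921 -0.3347] 0.0014 0.07 0.083
[0.54661502 0.27974925 0.22944859]
top 0 0 0
round 394 [ 0.563  -0.0756] [0.076 0.065]
square 369 [0.5466 0.0495] [0.063 0.064]
side 0 0 0
round 150 [ 0.5447 -0.0719] [0.07 0.03]
square 307 [0.5471 0.053 ] [0.065 0.066]
```

View pics/e.png

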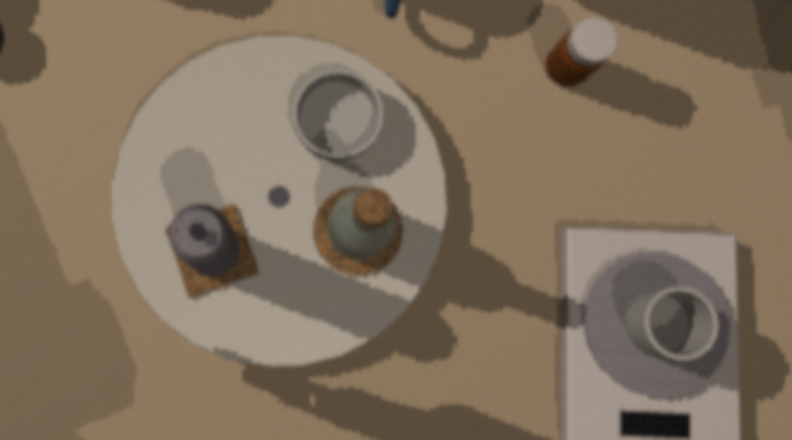

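The grinder (205,240) and cruet (362,230) stand centred on their coasters. The deep ramekin (660,320) is on the pan, and its measured position (0.492, -0.335) matches the pan centre. I'm handing the job in.

```bash
python3 -c "
from workcell import bot
print(bot.finish_job())"
```

```text
the job is handed in; nothing more can be done
None
```

The job is handed in at about 59 s on the robot's clock. By my last camera measurements the deep ramekin stands mid-pan, the cruet and grinder stand upright and centred on their coasters, and the wide ramekin was never touched; no verdict came back.

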